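# Peel the stuck casting and show its underside to the camera

## Task

Two square aluminium castings are stuck together in the fixture. Swing the red clamp arm over and press it down shut on the lug of the lower casting, then, with the clamp left shut, take the top casting by its upright stub and peel it off by raising the stub corner first, a good 2 cm, while the opposite corner stays down. Finish while holding the top casting still and roughly level, centred 7 to 20 cm above the window of the blue upward-looking inspection camera; do not put it down or let go, and leave the lower casting in the fixture and the other things on the bench alone.

Things in the scene. Friction and masses are not known exactly. Their poses are not given: they have to be found in the camera images.
- top: The top casting: light square dish with cut corners, 130 mm over the rim, rim 22 mm above its underside, about 0.3 kg. Origin: centre of its underside; z up; +x points to the corner with the stub (sides at 45 degrees to x). It sits 10 mm up in the lower casting, tacky: each corner (60 mm from centre along +x, -x, +y, -y) is held by a dark bead with some 3 to 6 N of drag until raised 8 mm.
- stub (a point): Grip point on the upright stub of the top casting, 56 mm from the centre along its +x, 52 mm above its underside. The stub is a blade 10 mm thick along the casting's y and 24 mm long along its x; it ends 14 mm above this point; the rim lies 29 mm below this point. Pinch it from above across its 10 mm (fingers either side in y).
- near_corner (a point): Point on the top casting at its stub corner: 70 mm from the centre along +x, 10 mm above the underside.
- far_corner (a point): Point on the top casting at the corner opposite the stub: 70 mm from the centre along -x, 10 mm above the underside. The casting hinges about here when peeled.
- lower: The lower casting: the same dish, darker, about 0.4 kg, loose between pins in the fixture; it comes up with the top one unless clamped. Origin: centre of its underside; same axes as the top casting and the fixture. A flat lug, 30 mm wide, 8 mm thick, sticks out low from one side, at 45 degrees between +x and +y, up to 96 mm from the centre.
- fixture: The fixture: dark steel plate 12 mm thick, fixed to the bench, with brass locating pins and the clamp's red bracket. Origin: centre of the castings, on the bench; z up; x towards the stub corner. The clamp stands at 45 degrees between +x and +y.
- clamp_pivot (a point): Hinge of the clamp arm: 170 mm from the fixture's origin at 45 degrees between +x and +y, 34 mm above the bench. The hinge line is level and at right angles to that direction. The bracket reaches 48 mm above the bench.
- clamp_end (a point): Middle of the free end of the clamp arm, 98 mm from the pivot. The arm is a straight bar, 12 mm thick and 16 to 18 mm wide, its outer 60 mm red; a black rubber foot sits 88 mm from the pivot on the side that faces the castings.
- clamp (a joint): Opening angle of the clamp arm (rad). 0: level, shut on the lug; 1.57: upright; 1.92: leaning 0.35 outward past upright, away from the castings. Starts open, 1.72 to 1.92. It stays where it is left. Push it over from its outer side: this takes under 10 N at its end, all the way down until the foot bears on the lug; forcing it open again takes about 20 N.
- station: Inspection camera that looks up: blue box 150 x 150 mm, 38 mm high, fixed on the bench to the left or right of the fixture, with a dark square window in a white light frame on its top. Origin: centre of its underside.
- window (a point): Centre of the station's window, 38 mm above the bench.
- trivet_round: Bystander: round cast plate, 120 mm across, with upright feet, lying on the bench. Origin: centre of its underside.
- trivet_cloud: Bystander: cloud-shaped cast plate about 150 x 130 mm with upright feet. Origin: on its underside.
- mallet: Bystander: hammer lying on the bench.
- brush: Bystander: brush lying on the bench.
- jar: Bystander: amber jar, 70 mm across, 85 mm high.
Not all that is in view belongs to the job. Of the things like the top, leave any that is purple; of the rest the smaller one is meant.

How it is judged:
On the way, in this order (a step that is already met when the one before it is completed fails the run):
1. the clamp arm is shut on the lug of the lower casting, with the castings still together in the fixture (value of joint clamp between -0.04 and 0.045 rad and z of near_corner in the frame of lower below 0.025 m), for 0.2 s.
2. the stub corner of the top casting is raised more than 12 mm while the opposite corner is raised less than 6 mm and the clamp is shut (value of joint clamp between -0.04 and 0.045 rad and z of near_corner in the frame of lower above 0.032 m and z of far_corner in the frame of lower below 0.026 m), for 0.1 s.
At the end, for the whole second after the job is handed in: top casting held in the fingers, still, level within 20 degrees, centre within 45 mm of the window seen from above, underside 62 to 222 mm above the window; clamp shut (-0.04 to 0.045 rad); lower casting in the fixture, within 12 mm of its start and 6 degrees of level (value of joint clamp between -0.04 and 0.045 rad and horizontal distance between top and window below 0.045 m and height (world z) of top between 0.1 and 0.26 m and angle between top's own z axis and vertical below 0.35 rad and linear speed of top below 0.04 m/s and contact force between the fingers and top above 1 N and distance of lower from where it was at the start of the episode below 0.012 m and angle between lower's own z axis and vertical below 0.1 rad); the arm keeps its last pose, push and grip.
It fails at once if the trivet round is pushed more than 30 mm (distance of trivet_round from where it was at the start of the episode above 0.03 m).
It fails at once if the trivet cloud is pushed more than 30 mm (distance of trivet_cloud from where it was at the start of the episode above 0.03 m).
It fails at once if the mallet is pushed more than 30 mm (distance of mallet from where it was at the start of the episode above 0.03 m).
It fails at once if the brush is pushed more than 30 mm (distance of brush from where it was at the start of the episode above 0.03 m).
It fails at once if the jar is pushed more than 30 mm (distance of jar from where it was at the start of the episode above 0.03 m).
It also fails if it takes over 58 s, if anything falls off the work surface, if the arm or the gripper's body presses on something with over 40 N, if the wrist force passes 120 N, or if a joint passes its speed limit or range.

## Robot

A 6-joint arm with a two-finger parallel gripper is mounted at the origin on the work surface. World frame = base frame: x ahead of the robot, y to its left, z up, the work surface at z = 0. Lengths are in m, angles in rad, forces in N, time in s.
With the tool pointing down it reaches from about 0.375 to 0.9 m from the base axis. Payload 3.1 kg.
Tool frame: the origin (TCP) lies midway between the tips of the shut fingers; the grasp point (between the pads) lies 19 mm behind it; y points along the fingers, x is the direction in which the jaws open and shut, and the axes are right-handed (so a half turn about y gives the same grasp; the last joint's range is limited). The gripper opens to 87 mm and grips with 3 to 60 N. Pads are 19 mm wide; open, the fingers measure 117 mm over their backs; the gripper's body (75 mm by 190 mm) begins 51 mm behind the grasp point.
Start: joints at [-1.409, 0.527, 1.433, -0, 1.181, -0.178], TCP at [0.209, -0.589, 0.193] pointing down, gripper open.
Joint ranges: [-3.08, 3.08], [-0.75, 2.2], [0.22, 2.44], [-1.43, 4.57], [0, 2.65], [-2.85, 2.85]. Speed limits (rad/s): [2.79, 2.79, 3.14, 3.14, 3.14, 3.14].

## Interface

Orientations are given as a unit quaternion [x, y, z, w].
In Python, from rig import * gives the robot as it stands.
- The arm moves only by the tool jog_arm, never from a script. Its argument "series" is a list of rows, each a list of 7 numbers: the shift along the tool's x, y, z in mm, then the turn, a rotation vector about the tool's x, y, z in rad, then the gripper's target within -1 to 1 (shut at 1, half-way at 0, fully open at -1). A call has 1 to 20 rows; each row is the pose to reach, as a shift and turn from the pose commanded when the call began, along the tool's axes at that moment; what a row does not reach only later rows make up. A row lasts 1/8 s, in which the tool goes at most 62.5 mm and 10.7 degrees, less where a joint would pass 70% of its speed; a pose out of reach is approached as far as the arm can. A call with a gripper value outside its range is refused whole. The fingers move at their own pace and stop on an object; "grip_force" is the grip in N (left out, the last holds). Time passes only in rows, so rows that repeat a pose let the fingers close. It gives the time, the measured TCP pose, the force and the opening at its end, in the units of the state.
- get_obs(): the state, without advancing time (a new reading comes with each control period).
- camera(name): name is "side" or "top"; returns a dict with "img" (384x512x3 uint8, red, green, blue), "depth" (384x512 float32, m along the optical axis (not along the pixel's ray), 0 where there is no reading), "camera_matrix" (3x3 intrinsics, pixels), "D" ([k1, k2, p1, p2, k3] as OpenCV has them; the pictures are not rectified), "rvec" (rotation vector, rad) and "tvec" (3), from world to camera coordinates, as OpenCV has them. Camera axes: x right, y down, z forward; pixel columns grow to the right and rows downward; lengths in m; the calibration is good to about 2 mm. A picture is of the moment at which its call begins.
- hand_in(): hands the job in, once; it reports no verdict.
The state is a dict: "time": time; "q": joint angles; "joint_velocities": joint speeds; "joint_torque": joint torques, N m; "position": TCP position; "tool_rot": TCP orientation; "ft_force": force on the tool from outside, world axes, zero at the start; "moment": the same for the moment, N m; "grip_width": finger opening in m.
Only numpy, scipy, OpenCV 4.12 (cv2) and the standard library are available. Lean on these libraries where they do the work, as an engineer would, in place of code of your own. Each camera call takes 0.05 s, during which the arm holds its last target.

## Working session

There is one attempt and no reset: what is moved stays moved. The work goes in short steps, Python scripts to look and compute and a tool call to move; the robot and the scene stay as the last step left them, time stands still between calls to the robot, and variables do not carry over. Pictures are saved under pics/ and viewed, and the job is handed in when it is done.

Besides the shell and the picture viewer there is one more tool, called after "Emit:" as a command line: name --pt "numbers of a row" for each row, then --argument value for the rest. jog_arm: Moves the arm, as the interface text tells. Its arguments: {"type":"object","properties":{"series":{"type":"array","items":{"type":"array","items":{"type":"number"}}},"grip_force":{"type":"number"}},"required":["series"]}

```bash
ls; mkdir -p pics
python3 - <<'E'
from rig import *
import cv2,numpy as np
o=get_obs();print({k:np.round(v,3) for k,v in o.items()})
for n in("side","top"):
    c=camera(n);cv2.imwrite(f"pics/{n}0.png",cv2.resize(c["img"][:,:,::-1],(800,600),interpolation=cv2.INTER_CUBIC))
    np.savez(f"{n}0.npz",**c)
    R=cv2.Rodrigues(c["rvec"])[0];print(n,c["camera_matrix"],c["D"],-R.T@np.array(c["tvec"]).ravel(),R)
E
```

```text
pics
{'time': np.float64(0.0), 'q': array([-1.409,  0.529,  1.434, -0.   ,  1.181, -0.179]), 'joint_velocities': array([-0.   , -0.001, -0.   ,  0.001, -0.001, -0.   ]), 'joint_torque': array([ 1.0000e-03, -4.4003e+01, -1.7660e+01,  6.3000e-02,  5.8000e-02,
       -0.0000e+00]), 'position': array([ 0.209, -0.588,  0.192]), 'tool_rot': array([-0.577,  0.409, -0.407,  0.578]), 'ft_force': array([ 0.499, -0.118,  0.963]), 'moment': array([0.041, 0.039, 0.047]), 'grip_width': np.float64(0.087)}
side [[372.61715156   0.         256.16574059]
 [  0.         372.61715156 184.62119049]
 [  0.           0.           1.        ]] [-0.11074935  0.          0.          0.          0.        ] [-0.02276546  0.48063011  0.9144383 ] [[-0.7039779  -0.71002252 -0.01682654]
 [-0.53531867  0.54603328 -0.64442345]
 [ 0.46674301 -0.44465231 -0.76448367]]
top [[497.1908434    0.         253.1583775 ]
 [  0.         497.1908434  190.57968996]
 [  0.           0.           1.        ]] [-0.11624719  0.          0.          0.          0.        ] [0.1666996  0.00322843 1.69182382] [[-0.00997311 -0.99992383 -0.00727144]
 [-0.98317434  0.01113196 -0.18233017]
 [ 0.18239723  0.0053307  -0.98321047]]
```

View pics/side0.png

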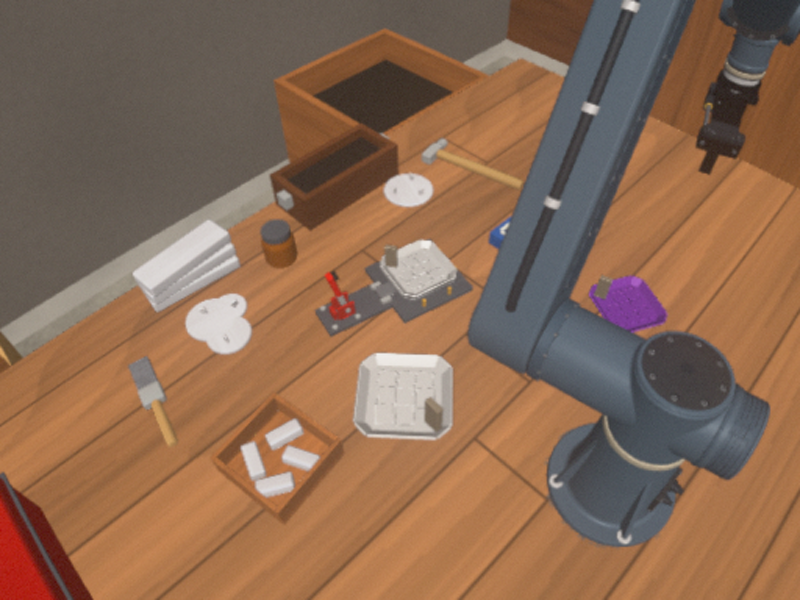

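View pics/top0.png

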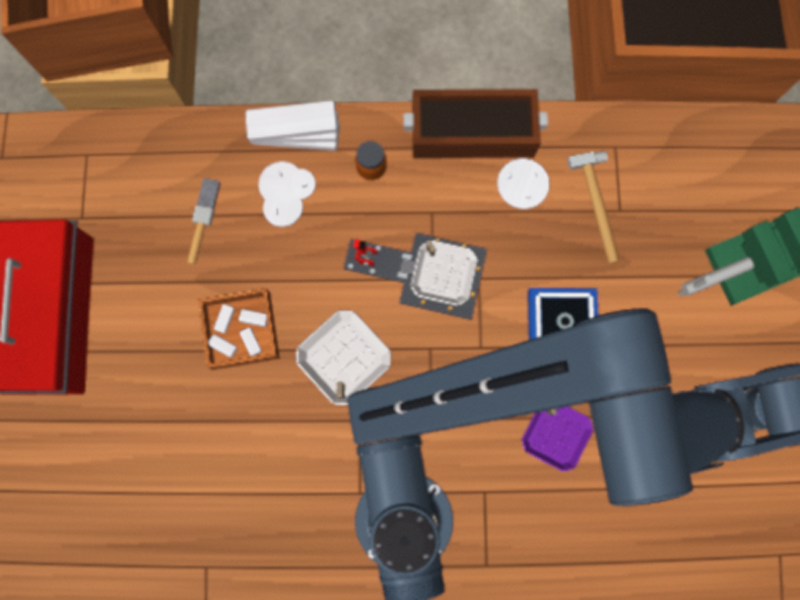

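The side view shows the fixture with both castings at about (420,270) in the 800-px picture. The red clamp is left of it at (338,295), and the stub is at (392,257). The top view shows the casting at (443,272), the clamp at (362,252) and the blue station at (563,315), partly under the arm. The big white dish at (343,357) and the purple one are decoys.

```bash
cat > h.py <<'E'
import cv2,numpy as np
def load(n):return dict(np.load(n+".npz"))
def ray(c,uv):
    p=cv2.undistortPoints(np.array(uv,float).reshape(-1,1,2),c["camera_matrix"],c["D"])[:,0]
    R=cv2.Rodrigues(c["rvec"])[0];o=-R.T@np.array(c["tvec"]).ravel()
    return o,np.c_[p,np.ones(len(p))]@R   # dirs with unit depth
def plane(c,uv,z):
    o,d=ray(c,uv);return o+d*((z-o[2])/d[:,2])[:,None]
def dep(c,uv):
    o,d=ray(c,uv);u=np.array(uv).reshape(-1,2).round().astype(int)
    return o+d*c["depth"][u[:,1],u[:,0]][:,None]
def proj(c,P):return cv2.projectPoints(np.array(P,float).reshape(-1,3),c["rvec"],c["tvec"],c["camera_matrix"],c["D"])[0][:,0]
def cloud(c):
    h,w=c["depth"].shape;g=np.stack(np.meshgrid(np.arange(w),np.arange(h)),-1)
    return dep(c,g.reshape(-1,2)).reshape(h,w,3)
E
python3 - <<'E'
from h import *
for n,(x,y,w,h) in dict(side=(190,130,140,90),top=(200,140,200,90)).items():
    c=load(n+"0");s=c["img"][y:y+h,x:x+w,::-1];k=min(800//w,600//h)
    cv2.imwrite(f"pics/{n}0z.png",cv2.resize(s,None,fx=k,fy=k,interpolation=cv2.INTER_CUBIC));print(n,k)
c=load("top0");X=cloud(c);hsv=cv2.cvtColor(c["img"],cv2.COLOR_RGB2HSV)
for n in("side","top"):
    c=load(n+"0");X=cloud(c);hsv=cv2.cvtColor(c["img"],cv2.COLOR_RGB2HSV)
    H,S,V=cv2.split(hsv)
    blue=(H>100)&(H<125)&(S>150)&(V>60)
    red=((H<6)|(H>174))&(S>180)&(X[...,0]>.2)&(abs(X[...,1])<.35)
    P=X[blue];print(n,"blue",blue.sum(),P.min(0) if len(P) else 0,P.max(0)if len(P) else 0)
    P=X[red];print("red",red.sum(),P.mean(0),P.min(0),P.max(0))
    # rim of top: heights .03..0.06 light
    m=(S<60)&(V>130)&(X[...,2]>.02)&(X[...,2]<.07)&(X[...,0]>.4)&(X[...,0]<.75)&(abs(X[...,1])<.2)
    k,l,st,ce=cv2.connectedComponentsWithStats(m.astype(np.uint8))
    for i in range(1,k):
        if st[i,4]>100:
            P=X[l==i];r=cv2.minAreaRect(P[:,:2].astype(np.float32));print("white",st[i],P.mean(0),P[:,2].max(),r)
E
```

```text
side 5
top 4
side blue 0 0 0
red 149 [0.56546214 0.08700569 0.06456355] [0.54613693 0.05711849 0.0089839 ] [0.58461389 0.10141464 0.13319084]
white [ 243  153   50   39 1166] [ 0.52502793 -0.09423847  0.03508395] 0.06590713418862582 ((0.5251473188400269, -0.09230583906173706), (0.12964977324008942, 0.13133235275745392), 76.79666900634766)
white [228 226  33  28 210] [0.42423998 0.12483457 0.02488768] 0.03166413767658016 ((0.42411044239997864, 0.127427339553833), (0.04669029265642166, 0.12287165224552155), 0.5141067504882812)
top blue 201 [ 0.38250473 -0.42450748  0.02569324] [ 0.49070539 -0.27555669  0.04597205]
red 79 [0.56795346 0.08364665 0.0814127 ] [0.5496509 0.0561971 0.0218478] [0.58539208 0.09781711 0.13951911]
white [ 263  154   43   42 1328] [ 0.5281539  -0.09417756  0.03616655] 0.0631286010640204 ((0.532623291015625, -0.09148333221673965), (0.13481906056404114, 0.13620595633983612), 76.78990936279297)
white [200 199  39  15 166] [0.42535299 0.12874767 0.02639684] 0.040083269431125945 ((0.4243933856487274, 0.12848076224327087), (0.04799545183777809, 0.12913043797016144), 0.31860050559043884)
```

```bash
python3 - <<'E'
from h import *
E
ls pics
```

```text
side0.png
side0z.png
top0.png
top0z.png
```

View pics/side0z.png

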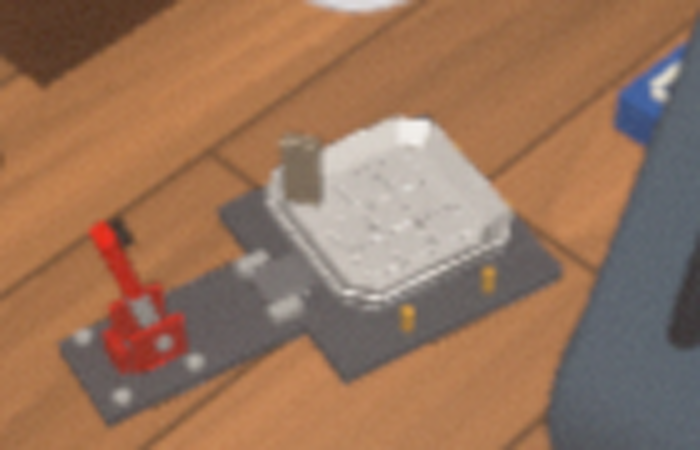

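View pics/top0z.png

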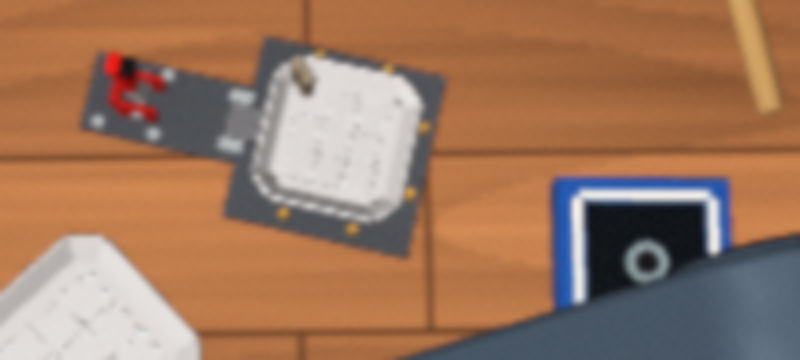

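The zooms show the stub at side (300,170)/5 and top (302,75)/4. The clamp arm leans outward, with its red tip at side (103,237)/5 and top (112,65)/4. The rectangle's axes are at 76.8°, so the fixture's +x is near 31.8°. Next I refine these values by triangulation.

Run:
```python
from h import *
s=load("side0");t=load("top0")
def tri(a,b):
    o1,d1=ray(s,a);o2,d2=ray(t,b);d1=d1[0];d2=d2[0]
    k=np.linalg.lstsq(np.c_[d1,-d2],o2-o1,rcond=None)[0];p=o1+k[0]*d1;q=o2+k[1]*d2
    return (p+q)/2,np.linalg.norm(p-q)*1e3
S=lambda u,v:(190+(u+.5)/5-.5,130+(v+.5)/5-.5);T=lambda u,v:(200+(u+.5)/4-.5,140+(v+.5)/4-.5)
print("stubtop",tri(S(301,139),T(298,62)))
print("tip",tri(S(103,237),T(113,65)))
print("foot",tri(S(121,233),T(127,68)))
# rim outline at z=.044: white convex hull, minAreaRect in plane
for n,c in(("s",s),("t",t)):
    X=cloud(c);H,Sa,V=cv2.split(cv2.cvtColor(c["img"],cv2.COLOR_RGB2HSV))
    m=(Sa<60)&(V>150)&(X[...,2]>.036)&(X[...,2]<.053)&(np.hypot(X[...,0]-.527,X[...,1]+.092)<.1)
    uv=np.argwhere(m)[:,::-1].astype(float);P=plane(c,uv,.044)[:,:2]
    print(n,len(P),cv2.minAreaRect(P.astype(np.float32)))
    m=(V<110)&(Sa<90)&(np.hypot(X[...,0]-.53,X[...,1]+.09)<.14)&(X[...,1]<.0)&(X[...,2]<.025)
    uv=np.argwhere(m)[:,::-1].astype(float);P=plane(c,uv,.012)[:,:2];print(" plate",len(P),cv2.minAreaRect(P.astype(np.float32)))
    X_=X
for a in(.8,):
  pass
ang=np.radians(31.8)
for c0 in([.527,-.092],[.53,-.092]):
    ex=np.array([np.cos(ang),np.sin(ang)]);P=np.r_[np.array(c0)+.056*ex,.088]
    for c,n in((s,"s"),(t,"t")):
        uv=proj(c,P)[0];print(n,(uv+.5-np.array([190,130]if n=="s" else [200,140]))*(5 if n=="s" else 4))
```

```text
stubtop (array([ 0.57935235, -0.0619894 ,  0.08720919]), np.float64(10.137860034307137))
tip (array([0.57297834, 0.09262197, 0.12439886]), np.float64(0.5771161523770806))
foot (array([0.57132703, 0.08135806, 0.12004458]), np.float64(0.8624775103958272))
s 312 ((0.5251320004463196, -0.09066787362098694), (0.12860864400863647, 0.1293237805366516), 76.16580963134766)
 plate 595 ((0.5261657238006592, -0.0804024189710617), (0.17845717072486877, 0.1662694364786148), 76.53771209716797)
t 561 ((0.5288886427879333, -0.09353438019752502), (0.1276412159204483, 0.12879246473312378), 75.71312713623047)
 plate 578 ((0.5308637022972107, -0.08297841250896454), (0.18196171522140503, 0.16224049031734467), 76.15644836425781)
s [299.40047291 140.23607856]
t [302.87667414  72.70592451]
s [296.03378381 137.81214649]
t [302.80903463  69.20395185]
```

```bash
cat >> h.py <<'E'
from scipy.spatial.transform import Rotation as Ro
C=np.array([.528,-.0915]);A=np.radians(31.3)
ex=np.array([np.cos(A),np.sin(A)]);ey=np.array([-ex[1],ex[0]])
U=(ex+ey)/2**.5;PV=C+.17*U
def down(xdir):  # tool y down, x along xdir, z = x cross y
    x=np.r_[xdir,0];y=np.array([0,0,-1.]);return Ro.from_matrix(np.c_[x,y,np.cross(x,y)])
def rel(o,pos,R):
    R0=Ro.from_quat(o["tool_rot"]);return np.r_[R0.inv().apply(np.array(pos)-o["position"])*1e3,(R0.inv()*R).as_rotvec()]
def st(o,*k):
    print("t",round(float(o["time"]),2),"p",np.round(o["position"],4),"q",np.round(o["q"],2),"F",np.round(o["ft_force"],1),"w",round(float(o["grip_width"]),4))
E
python3 - <<'E'
from h import *
from rig import *
o=get_obs();st(o);print(Ro.from_quat(o["tool_rot"]).as_matrix().round(3))
perp=np.array([-U[1],U[0]])
p=PV+.055*U
np.set_printoptions(suppress=True,precision=3)
print(C,ex,U,PV,p)
for s in(1,-1):
    print("clamp",s,rel(o,np.r_[p,.193],down(s*perp)))
    print("stub",s,rel(o,np.r_[C+.056*ex,.193],down(s*ey)))
E
```

```text
t 0.1 p [ 0.2088 -0.5883  0.192 ] q [-1.41  0.53  1.43 -0.    1.18 -0.18] F [-0.1 -0.3 -1. ] w 0.0873
[[ 0.334 -0.     0.942]
 [-0.942  0.002  0.334]
 [-0.002 -1.     0.   ]]
[ 0.528 -0.091] [0.854 0.52 ] [0.237 0.972] [0.568 0.074] [0.581 0.127]
clamp 1 [-549.778    0.211  590.191    0.002    2.151   -0.001]
stub 1 [-372.991   -0.152  521.72     0.003    2.936   -0.001]
clamp -1 [-549.778    0.211  590.191   -0.001   -0.991   -0.002]
stub -1 [-372.991   -0.152  521.72    -0.001   -0.205   -0.002]
```

Emit:
jog_arm --pt "-27 0 30 0 -0.05 0 1" --pt "-55 0 59 0 -0.1 0 1" --pt "-82 0 88 0 -0.15 0 1" --pt "-110 0 118 0 -0.2 0 1" --pt "-137 0 147 0 -0.25 0 1" --pt "-165 0 177 0 -0.3 0 1" --pt "-192 0 206 0 -0.35 0 1" --pt "-220 0 236 0 -0.4 0 1" --pt "-247 0 265 0 -0.45 0 1" --pt "-275 0 295 0 -0.5 0 1" --pt "-302 0 324 0 -0.55 0 1" --pt "-330 0 354 0 -0.6 0 1" --pt "-357 0 383 0 -0.65 0 1" --pt "-385 0 413 0 -0.7 0 1" --pt "-412 0 442 0 -0.75 0 1" --pt "-440 0 472 0 -0.8 0 1" --pt "-467 0 501 0 -0.85 0 1" --pt "-495 0 531 0 -0.9 0 1" --pt "-522 0 560 0 -0.95 0 1" --pt "-550 0 590 0 -0.991 0 1" --grip_force 30

```text
time: 2.6
position: [0.5812, 0.1277, 0.1924]
tool_rot: [0.702, -0.084, 0.083, -0.702]
ft_force: [0.2, -0.1, -0.1]
grip_width: 0.0007
```

Run:
```python
from h import *
from rig import *
np.set_printoptions(suppress=True,precision=3)
for n in("side","top"):
    c=camera(n);np.savez(f"{n}1.npz",**c);cv2.imwrite(f"pics/{n}1.png",cv2.resize(c["img"][:,:,::-1],(800,600),interpolation=cv2.INTER_CUBIC))
o=get_obs();st(o)
c=load("top1");X=cloud(c);H,S,V=cv2.split(cv2.cvtColor(c["img"],cv2.COLOR_RGB2HSV))
b=(H>100)&(H<125)&(S>150)&(V>60);uv=np.argwhere(b)[:,::-1].astype(float)
uv=uv[np.hypot(*(uv-np.array([360,200])).T)<60]
print(len(uv),cv2.minAreaRect(plane(c,uv,.038)[:,:2].astype(np.float32)))
p=np.r_[PV+.055*U,.105];print(rel(o,p,down(-np.array([-U[1],U[0]]))))
```

```text
t 2.7 p [0.583 0.13  0.192] q [0.03 0.49 1.51 0.   1.14 0.27] F [-0.1 -0.4  0.8] w 0.0008
392 ((0.41709160804748535, -0.34886983036994934), (0.14724121987819672, 0.14379751682281494), 89.16751861572266)
[-0.688 87.421 -3.162 -0.002  0.004  0.001]
```

View pics/side1.png

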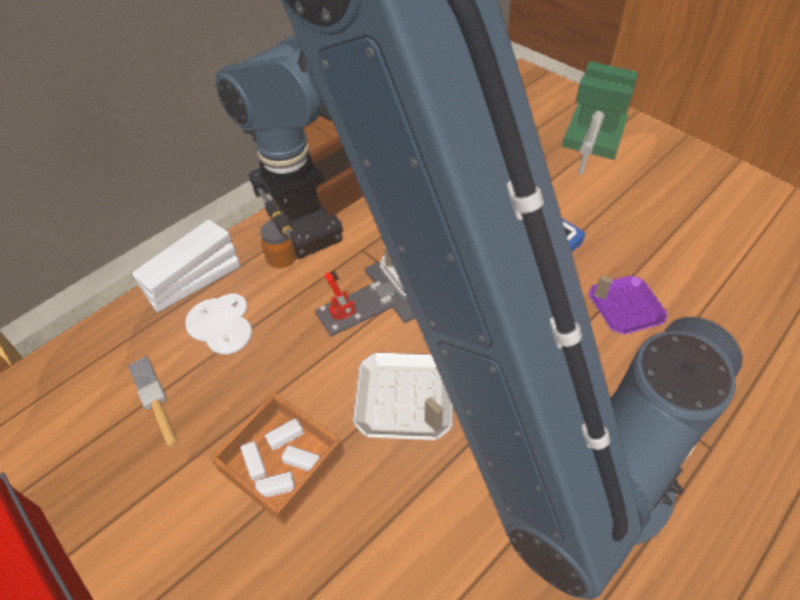

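View pics/top1.png

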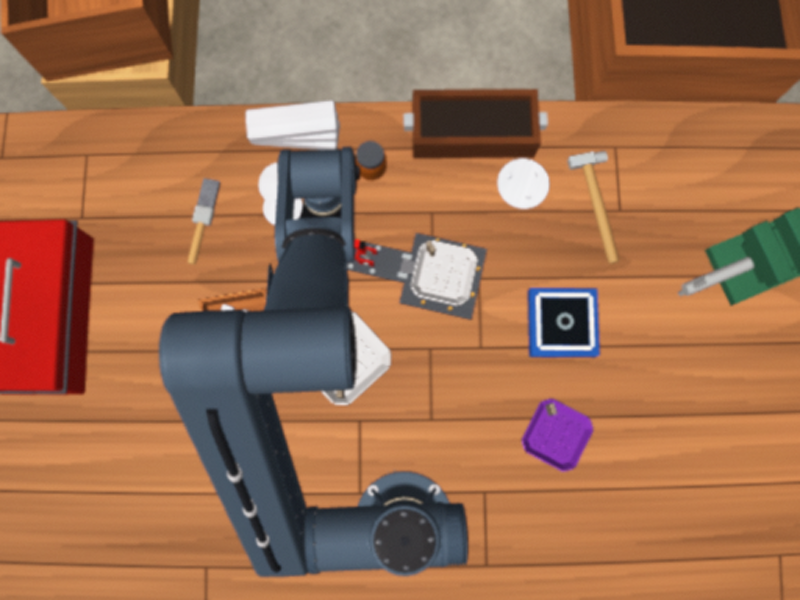

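The station is now fully visible at (563,321), centre (0.417, -0.349), with its size matching the stated 150 mm. The gripper is left of the clamp, on its outer side, with clear space below it. Now I go down and swing the clamp over.

Emit:
jog_arm --pt "0 30 0 0 0 0 1" --pt "0 60 0 0 0 0 1" --pt "0 84 0 0 0 0 1" --pt "0 84 -12 0 0 0 1" --pt "0 82 -25 0 0 0 1" --pt "0 80 -38 0 0 0 1" --pt "0 79 -51 0 0 0 1" --pt "0 79 -64 0 0 0 1" --pt "0 81 -72 0 0 0 1" --pt "0 84 -80 0 0 0 1" --pt "0 88 -87 0 0 0 1" --pt "0 92 -94 0 0 0 1" --pt "0 97 -100 0 0 0 1" --pt "0 102 -106 0 0 0 1" --pt "0 108 -111 0 0 0 1" --pt "0 114 -116 0 0 0 1" --pt "0 121 -120 0 0 0 1" --pt "0 128 -123 0 0 0 1" --pt "0 134 -125 0 0 0 1" --pt "0 140 -127 0 0 0 1"

```text
time: 5.2
position: [0.5511, 0.0031, 0.0524]
tool_rot: [-0.702, 0.084, -0.084, 0.702]
ft_force: [0.4, -0.2, -0.5]
grip_width: 0.0004
```

Run:
```python
from h import *
from rig import *
np.set_printoptions(suppress=True,precision=3)
ims=[]
for n in("side","top"):
    c=camera(n);np.savez(f"{n}2.npz",**c)
s=load("side2")["img"][130:220,190:330,::-1];t=load("top2")["img"][130:220,200:340,::-1]
cv2.imwrite("pics/c2.png",cv2.resize(np.hstack([s,t]),None,fx=2.8,fy=2.8,interpolation=cv2.INTER_CUBIC))
o=get_obs();st(o)
p=np.r_[PV-.0705*U,.040];print(rel(o,p,down(-np.array([-U[1],U[0]]))))
```

```text
t 5.3 p [0.551 0.003 0.052] q [-0.2   0.63  1.74 -0.    0.77  0.04] F [-0.4  0.4 -0.4] w 0.0006
[ 0.507 12.109  2.222  0.     0.    -0.001]
```

View pics/c2.png

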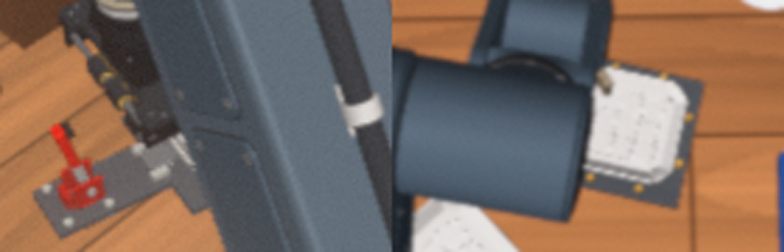

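The clamp has not moved: its red tip is still at the same side pixel, (211,176). The fingers therefore missed it, so I check where the TCP lies in the picture.

Run:
```python
from h import *
s=load("side1");t=load("top1")
im=s["img"][110:220,130:310,::-1].copy()
k=4;im=cv2.resize(im,None,fx=k,fy=k,interpolation=cv2.INTER_CUBIC)
def mk(P,col):
    u=(proj(s,P)[0]-[130,110]+.5)*k;cv2.circle(im,tuple(int(v) for v in u),4,col,-1);print(P,u.round())
mk([.583,.130,.192],(0,255,0));mk([.583,.130,.262],(0,255,255))
mk([*PV,.034],(255,0,0))
mk([.573,.0926,.124],(255,255,0))
mk([.551,.003,.052],(255,0,255))
cv2.imwrite("pics/dbg.png",im)
X=cloud(s);H,S,V=cv2.split(cv2.cvtColor(s["img"],cv2.COLOR_RGB2HSV))
red=((H<6)|(H>174))&(S>150)&(X[...,0]>.4)&(abs(X[...,1])<.2)
for v,u in np.argwhere(red)[::6]:print(u,v,X[v,u].round(3),end=';')
```

```text
[0.583, 0.13, 0.192] [259. 225.]
[0.583, 0.13, 0.262] [243. 150.]
[np.float64(0.5682624848311552), np.float64(0.07366335039959987), 0.034] [359. 338.]
[0.573, 0.0926, 0.124] [322. 270.]
[0.551, 0.003, 0.052] [441. 285.]
210 174 [0.576 0.089 0.132];209 176 [0.573 0.096 0.131];210 177 [0.568 0.096 0.131];211 178 [0.564 0.096 0.13 ];212 179 [0.564 0.093 0.123];214 180 [0.561 0.089 0.118];213 182 [0.562 0.093 0.111];215 183 [0.562 0.087 0.102];214 185 [0.563 0.09  0.095];217 186 [0.561 0.082 0.086];220 187 [0.578 0.06  0.047];219 188 [0.561 0.076 0.071];220 189 [0.577 0.062 0.041];213 191 [0.582 0.085 0.047];222 192 [0.576 0.057 0.022];224 193 [0.552 0.067 0.048];222 194 [0.554 0.074 0.047];213 195 [0.581 0.088 0.031];221 195 [0.553 0.078 0.047];211 196 [0.583 0.095 0.031];217 196 [0.557 0.09  0.049];223 196 [0.55  0.073 0.04 ];213 197 [0.574 0.094 0.033];219 197 [0.553 0.086 0.044];213 198 [0.573 0.095 0.03 ];220 198 [0.552 0.084 0.039];214 199 [0.566 0.096 0.032];220 199 [0.552 0.084 0.034];215 200 [0.561 0.097 0.032];221 200 [0.553 0.081 0.025];215 201 [0.564 0.095 0.023];221 201 [0.551 0.082 0.023];215 202 [0.564 0.096 0.019];221 202 [0.553 0.082 0.016];218 203 [0.555 0.092 0.019];
```

View pics/dbg.png

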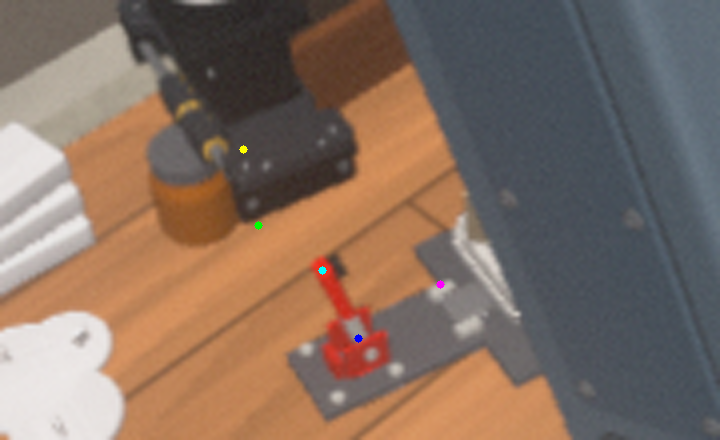

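Run:
```python
from h import *
from rig import *
for n in("0","1"):
    s=load("side"+n);P=[.209,-.588,.192] if n=="0" else [.583,.130,.192]
    X=cloud(s);u0=proj(s,P)[0];print("tcp px side",u0,"top",proj(load("top"+n),P)[0])
    m=(np.hypot(X[...,0]-P[0],X[...,1]-P[1])<.16)&(X[...,2]>.15)&(X[...,2]<.4)
    for lo in np.arange(.15,.4,.02):
        q=X[m&(X[...,2]>lo)&(X[...,2]<=lo+.02)]
        if len(q)>2: print(round(lo,2),len(q),q.min(0).round(3),q.max(0).round(3))
    u,v=u0.astype(int);im=s["img"][max(0,v-70):v+50,max(0,u-80):min(512,u+80),::-1].copy()
    cv2.circle(im,(u-max(0,u-80),v-max(0,v-70)),1,(0,255,0),-1)
    cv2.imwrite(f"pics/g{n}.png",cv2.resize(im,None,fx=4,fy=4,interpolation=cv2.INTER_CUBIC))
s=load("side2");print(proj(s,[[0,0,0]]),proj(load("top2"),[[0,0,0.0]]))
```

```text
tcp px side [448.24843089 108.12949578] top [450.9560387  264.64455246]
0.21 21 [ 0.18  -0.545  0.221] [ 0.202 -0.533  0.23 ]
0.23 43 [ 0.181 -0.544  0.23 ] [ 0.201 -0.533  0.249]
0.25 37 [ 0.179 -0.538  0.251] [ 0.201 -0.527  0.269]
0.27 11 [ 0.177 -0.535  0.27 ] [ 0.196 -0.526  0.275]
0.29 211 [ 0.143 -0.654  0.291] [ 0.272 -0.493  0.31 ]
0.31 197 [ 0.141 -0.657  0.31 ] [ 0.271 -0.485  0.33 ]
0.33 383 [ 0.144 -0.663  0.33 ] [ 0.271 -0.485  0.35 ]
0.35 128 [ 0.17  -0.578  0.35 ] [ 0.233 -0.531  0.37 ]
0.37 168 [ 0.158 -0.592  0.37 ] [ 0.247 -0.525  0.39 ]
0.39 197 [ 0.158 -0.594  0.39 ] [ 0.245 -0.53   0.4  ]
tcp px side [194.20533939 165.8168866 ] top [214.75503077 147.56386167]
0.29 281 [0.486 0.1   0.291] [0.672 0.185 0.31 ]
0.31 336 [0.48  0.092 0.31 ] [0.678 0.186 0.33 ]
0.33 674 [0.48  0.111 0.33 ] [0.679 0.185 0.35 ]
0.35 154 [0.525 0.112 0.35 ] [0.571 0.162 0.37 ]
0.37 223 [0.523 0.096 0.37 ] [0.599 0.177 0.39 ]
0.39 312 [0.523 0.096 0.39 ] [0.599 0.176 0.4  ]
[[389.77416034 308.04675055]] [[258.34198622 332.98721618]]
```

View pics/g0.png

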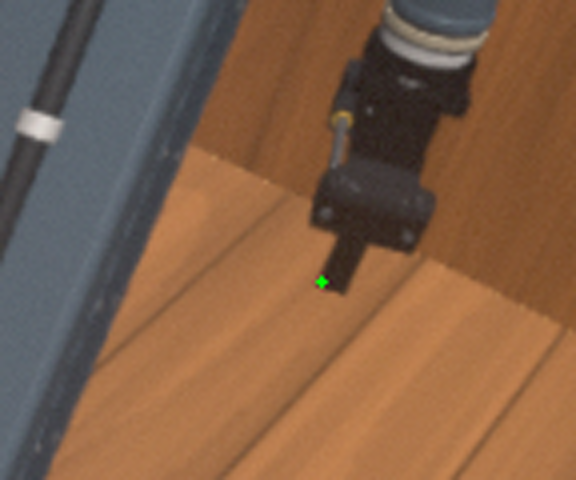

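View pics/g1.png

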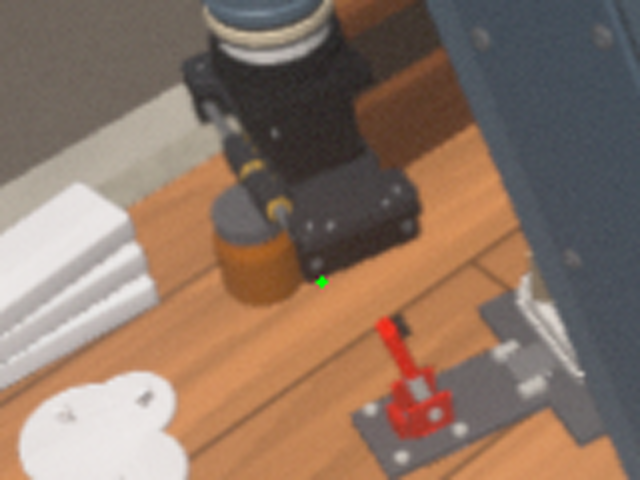

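Run:
```python
from h import *
s=load("side0");u0=np.array([448,108]);org=np.array([448-80,108-70])
jx=np.array([.334,-.942]);
for z in(.192,.21,.22,.23,.27):
    for f in(43.5,51,58.5):
        for w in (-9.5,9.5):
            P=np.r_[np.array([.209,-.588])-jx*f/1e3+np.array([.942,.334])*w/1e3,z]
            print(z,f,w,((proj(s,P)[0]-org+.5)*4).round(),end=' ')
    print()
o=np.array([.209,-.588]);X=cloud(s)
m=(np.hypot(X[...,0]-.209,X[...,1]+.588)<.08)&(X[...,2]>.15)&(X[...,2]<.28)
uv=np.argwhere(m)[:,::-1]
q=X[m];d=(q[:,:2]-o);print(np.c_[(uv-org+.5)*4,d@jx*1e3,d@np.array([.942,.334])*1e3,q[:,2]*1e3].round(0)[::4])
t=load("top0");X=cloud(t);m=(np.hypot(X[...,0]-.209,X[...,1]+.588)<.12)&(X[...,2]>.1);print(m.sum())
uv=np.argwhere(m)[:,::-1];q=X[m];print(np.histogram(q[:,2],bins=np.arange(.1,.6,.02)))
```

```text
0.192 43.5 -9.5 [329. 318.] 0.192 43.5 9.5 [305. 311.] 0.192 51 -9.5 [328. 323.] 0.192 51 9.5 [304. 316.] 0.192 58.5 -9.5 [327. 329.] 0.192 58.5 9.5 [303. 322.] 
0.21 43.5 -9.5 [338. 299.] 0.21 43.5 9.5 [313. 292.] 0.21 51 -9.5 [337. 305.] 0.21 51 9.5 [312. 298.] 0.21 58.5 -9.5 [336. 311.] 0.21 58.5 9.5 [311. 304.] 
0.22 43.5 -9.5 [342. 289.] 0.22 43.5 9.5 [317. 282.] 0.22 51 -9.5 [341. 295.] 0.22 51 9.5 [316. 288.] 0.22 58.5 -9.5 [340. 300.] 0.22 58.5 9.5 [315. 293.] 
0.23 43.5 -9.5 [347. 279.] 0.23 43.5 9.5 [322. 272.] 0.23 51 -9.5 [346. 284.] 0.23 51 9.5 [321. 277.] 0.23 58.5 -9.5 [345. 290.] 0.23 58.5 9.5 [320. 283.] 
0.27 43.5 -9.5 [366. 236.] 0.27 43.5 9.5 [341. 229.] 0.27 51 -9.5 [365. 241.] 0.27 51 9.5 [340. 234.] 0.27 58.5 -9.5 [365. 247.] 0.27 58.5 9.5 [339. 240.] 
[[342. 238. -63.   8. 275.]
 [350. 242. -61.   2. 272.]
 [342. 246. -60.   6. 267.]
 [358. 246. -60.  -5. 270.]
 [334. 250. -61.  10. 262.]
 [350. 250. -59.  -1. 265.]
 [366. 250. -60. -11. 269.]
 [342. 254. -59.   3. 259.]
 [358. 254. -58.  -7. 263.]
 [338. 258. -56.   4. 253.]
 [354. 258. -59.  -6. 259.]
 [330. 262. -55.   8. 247.]
 [346. 262. -54.  -2. 251.]
 [326. 266. -54.  10. 242.]
 [342. 266. -56.  -1. 248.]
 [358. 266. -59. -11. 253.]
 [334. 270. -54.   3. 241.]
 [350. 270. -52.  -8. 244.]
 [330. 274. -52.   4. 235.]
 [346. 274. -55.  -6. 241.]
 [330. 278. -51.   3. 231.]
 [346. 278. -56.  -7. 239.]
 [326. 282. -52.   5. 228.]
 [342. 282. -51.  -6. 231.]
 [322. 286. -50.   6. 222.]
 [338. 286. -55.  -4. 229.]
 [326. 290. -56.   3. 224.]
 [342. 290. -53.  -8. 226.]]
1912
(array([  0,   0,   0,   0,   0,   0,   0,   0,   0,   0,   0,   5,   1,
         0,   1,   4,  16,  48,  62, 109,  31, 165, 420, 412]), array([0.1 , 0.12, 0.14, 0.16, 0.18, 0.2 , 0.22, 0.24, 0.26, 0.28, 0.3 ,
       0.32, 0.34, 0.36, 0.38, 0.4 , 0.42, 0.44, 0.46, 0.48, 0.5 , 0.52,
       0.54, 0.56, 0.58]))
```

Emit:
jog_arm --pt "0 -40 0 0 0 0 1" --pt "0 -80 0 0 0 0 1" --pt "0 -120 0 0 0 0 1" --pt "0 -140 25 0 -0.15 0 1" --pt "0 -140 50 0 -0.3 0 1" --pt "0 -140 75 0 -0.45 0 1" --pt "0 -140 100 0 -0.6 0 1" --pt "0 -140 127 0 -0.75 0 1" --pt "0 -140 127 0 -0.9 0 1" --pt "0 -140 127 0 -0.9 0 1"

```text
time: 6.55
position: [0.581, 0.127, 0.1929]
tool_rot: [0.669, 0.229, -0.229, -0.669]
ft_force: [0.3, 0.1, -0.4]
grip_width: 0.0005
```

Run:
```python
from h import *
from rig import *
np.set_printoptions(suppress=True,precision=3)
o=get_obs();st(o)
c=camera("side");np.savez("side3.npz",**c);P=o["position"]
u=proj(c,[P,P+[0,0,.028],P+[0,0,.07],P+[0,0,.1]]);print(u)
x0,y0=int(u[0,0]-70),int(u[0,1]-75)
im=cv2.resize(c["img"][y0:y0+130,x0:x0+160,::-1],None,fx=4,fy=4,interpolation=cv2.INTER_CUBIC)
for a,col in zip(u,((0,255,0),(0,255,255),(255,255,0),(255,0,255))):cv2.circle(im,tuple(int(v) for v in (a-[x0,y0]+.5)*4),3,col,-1)
cv2.imwrite("pics/g3.png",im)
X=cloud(c);m=(np.hypot(X[...,0]-P[0],X[...,1]-P[1])<.03)&(X[...,2]>.17)&(X[...,2]<.32);q=X[m];print(len(q))
for lo in np.arange(.17,.32,.01):
    k=q[(q[:,2]>lo)&(q[:,2]<=lo+.01)]
    if len(k):print(round(lo,2),len(k),k.min(0)-P,k.max(0)-P)
```

```text
t 6.55 p [0.581 0.127 0.193] q [ 0.03  0.49  1.51 -0.    1.14 -0.63] F [ 0.3  0.1 -0.4] w 0.0005
[[195.502 165.392]
 [194.008 158.065]
 [191.654 146.466]
 [189.883 137.702]]
180
0.22 18 [-0.015 -0.013  0.028] [0.    0.013 0.036]
0.23 29 [-0.015 -0.01   0.038] [-0.     0.015  0.047]
0.24 24 [-0.015 -0.011  0.047] [-0.002  0.016  0.057]
0.25 26 [-0.016 -0.01   0.058] [0.001 0.016 0.066]
0.26 35 [-0.019 -0.001  0.067] [0.003 0.018 0.077]
0.27 8 [-0.002  0.013  0.078] [0.004 0.017 0.086]
0.28 2 [0.    0.014 0.088] [0.002 0.016 0.088]
0.29 5 [-0.003  0.002  0.101] [0.004 0.013 0.104]
0.3 9 [-0.014  0.011  0.108] [-0.002  0.026  0.117]
0.31 24 [-0.028  0.008  0.121] [-0.002  0.03   0.127]
```

View pics/g3.png

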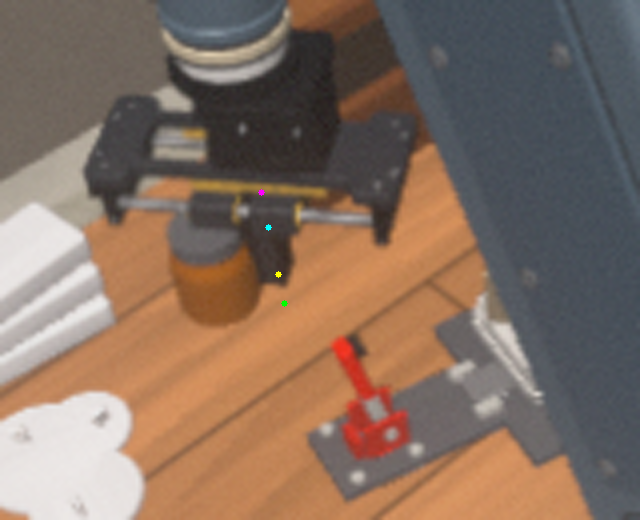

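The picture settles it. The shut fingertips (275,283) end about 26 mm above the reported TCP (green, 283,303), and the depth agrees at +27 mm. The real fingertip is therefore 26 mm behind the reported TCP, which is why the fingers passed over the clamp. I correct all heights by this.

Emit:
jog_arm --pt "0 0 0 0 0.15 0 1" --pt "0 0 0 0 0.3 0 1" --pt "0 10 0 0 0.45 0 1" --pt "0 40 0 0 0.6 0 1" --pt "0 70 0 0 0.75 0 1" --pt "0 100 0 0 0.9 0 1" --pt "0 111 0 0 0.9 0 1" --pt "0 111 0 0 0.9 0 1"

```text
time: 7.6
position: [0.5809, 0.1263, 0.0815]
tool_rot: [0.702, -0.084, 0.084, -0.702]
ft_force: [0.3, -0.3, 0.1]
grip_width: 0.0005
```

Emit:
jog_arm --pt "0 0 -12 0 0 0 1" --pt "0 0 -22 0 0 0 1" --pt "0 -1 -31 0 0 0 1" --pt "0 -3 -41 0 0 0 1" --pt "0 -4 -51 0 0 0 1" --pt "0 -5 -60 0 0 0 1" --pt "0 -3 -68 0 0 0 1" --pt "0 0 -76 0 0 0 1" --pt "0 4 -83 0 0 0 1" --pt "0 8 -90 0 0 0 1"

```text
time: 8.85
position: [0.5596, 0.0384, 0.0739]
tool_rot: [0.702, -0.084, 0.084, -0.702]
ft_force: [-0.5, 2.7, 5.0]
grip_width: -0.0
```

Run:
```python
from h import *
from rig import *
np.set_printoptions(suppress=True,precision=3)
c=camera("side");np.savez("side4.npz",**c);o=get_obs();st(o)
cv2.imwrite("pics/c4.png",cv2.resize(c["img"][120:230,170:310,::-1],None,fx=5,fy=5,interpolation=cv2.INTER_CUBIC))
```

```text
t 8.9 p [0.559 0.038 0.073] q [-0.13  0.61  1.7  -0.    0.83  0.11] F [-0.7  1.   4.4] w 0.0006
```

View pics/c4.png

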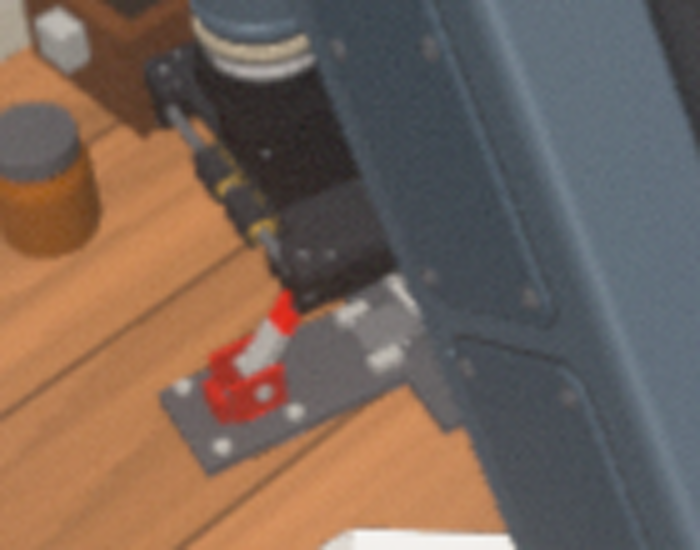

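The arm now leans toward the castings, with red parts at (285,310) going under the gripper and contact force at about 5 N. I continue down.

Emit:
jog_arm --pt "0 5 -6 0 0 0 1" --pt "0 10 -12 0 0 0 1" --pt "0 16 -17 0 0 0 1" --pt "0 22 -22 0 0 0 1" --pt "0 29 -26 0 0 0 1" --pt "0 37 -30 0 0 0 1" --pt "0 43 -32 0 0 0 1" --pt "0 48 -33 0 0 0 1" --pt "0 52 -34 0 0 0 1" --pt "0 55 -34 0 0 0 1" --pt "0 57 -34 0 0 0 1"

```text
time: 10.28
position: [0.5517, 0.0042, 0.0169]
tool_rot: [0.703, -0.084, 0.084, -0.701]
ft_force: [-1.2, -3.5, 5.9]
grip_width: 0.0005
```

Emit:
jog_arm --pt "0 1 0 0 0 0 1" --pt "0 2 0 0 0 0 1" --pt "0 3 0 0 0 0 1" --pt "0 3 0 0 0 0 1"

```text
time: 10.78
position: [0.5518, 0.0042, 0.0139]
tool_rot: [0.703, -0.084, 0.084, -0.701]
ft_force: [-0.9, -2.5, 4.6]
grip_width: 0.0004
```

Emit:
jog_arm --pt "0 1 0 0 0 0 1" --pt "0 2 0 0 0 0 1"

```text
time: 11.02
position: [0.5518, 0.0041, 0.012]
tool_rot: [0.703, -0.084, 0.084, -0.701]
ft_force: [-1.6, -4.9, 5.2]
grip_width: 0.0001
```

Emit:
jog_arm --pt "0 1 0 0 0 0 1" --pt "0 2 0 0 0 0 1"

```text
time: 11.28
position: [0.5518, 0.0039, 0.0106]
tool_rot: [0.703, -0.084, 0.084, -0.701]
ft_force: [-3.8, -4.9, 16.6]
grip_width: 0.0005
```

Emit:
jog_arm --pt "0 0.8 0 0 0 0 1" --pt "0 0.8 0 0 0 0 1" --pt "0 0.8 0 0 0 0 1"

```text
time: 11.65
position: [0.5518, 0.0039, 0.0106]
tool_rot: [0.703, -0.083, 0.084, -0.701]
ft_force: [-4.4, -4.7, 16.1]
grip_width: 0.0007
```

Emit:
jog_arm --pt "0 -3 0 0 0 0 1" --pt "0 -30 0 0 0 0 1" --pt "0 -70 0 0 0 0 -0.3" --pt "0 -110 0 0 0 0 -0.3" --pt "8 -130 -12 0 0.15 0 -0.3" --pt "16 -130 -24 0 0.3 0 -0.3" --pt "24 -130 -36 0 0.45 0 -0.3" --pt "32 -130 -48 0 0.6 0 -0.3" --pt "39 -130 -58 0 0.75 0 -0.3" --pt "39 -130 -58 0 0.785 0 -0.3" --pt "39 -130 -58 0 0.785 0 -0.3"

```text
time: 13.02
position: [0.5753, -0.0592, 0.1384]
tool_rot: [0.617, -0.346, 0.345, -0.617]
ft_force: [1.1, -0.5, 0.6]
grip_width: 0.0562
```

Run:
```python
from h import *
from rig import *
np.set_printoptions(suppress=True,precision=3)
for n in("side","top"):
    c=camera(n);np.savez(f"{n}5.npz",**c)
o=get_obs();st(o)
s=load("side5")["img"][110:230,180:320,::-1];t=load("top5")["img"][110:230,200:340,::-1]
cv2.imwrite("pics/c5.png",cv2.resize(np.hstack([s,t]),None,fx=2.8,fy=2.8,interpolation=cv2.INTER_CUBIC))
print(rel(o,np.r_[C+.056*ex,.1],down(-ey)))
```

```text
t 13.12 p [ 0.576 -0.059  0.139] q [-0.3   0.53  1.6  -0.    1.    0.73] F [ 0.3 -1.4  0.1] w 0.0566
[ 3.178 38.723 -1.447  0.001  0.002 -0.001]
```

View pics/c5.png

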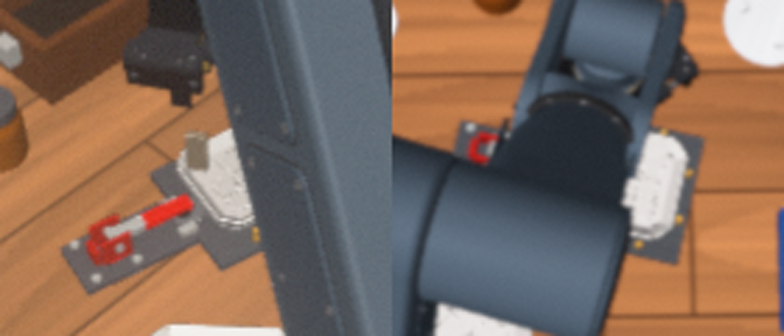

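Run:
```python
from h import *
np.set_printoptions(suppress=True,precision=3)
s=load("side5");X=cloud(s)
H,S,V=cv2.split(cv2.cvtColor(s["img"],cv2.COLOR_RGB2HSV))
red=((H<6)|(H>174))&(S>150)
d=lambda q:-(q[:,:2]-PV)@U
q=X[red&(X[...,0]>.45)&(abs(X[...,1])<.2)];dd=d(q);lat=(q[:,:2]-PV)@np.array([-U[1],U[0]])
k=(dd>40)
print(np.c_[dd,lat,q[:,2]][dd>.04][::3]*1e3)
tip=np.argwhere(red);
for th in(0,.05,.1):
    print(th,proj(s,np.r_[PV-U*(.098*np.cos(th)-.006*np.sin(th)),.034+.098*np.sin(th)+.006]))
# stub pixels: brownish
st=(np.hypot(X[...,0]-.576,X[...,1]+.062)<.04)&(X[...,2]>.055)&(X[...,2]<.12)
q=X[st];r=q[:,:2]-C;print("stub",len(q),"ex",(r@ex).min(),(r@ex).max(),"ey",(r@ey).min(),(r@ey).max(),"z",q[:,2].max())
tp=q[q[:,2]>q[:,2].max()-.006];print("top",tp.mean(0),tp@np.r_[ex,0]-C@ex,tp@np.r_[ey,0]-C@ey)
uv=np.argwhere(st)[:,::-1];print("px",uv.min(0),uv.max(0))
for e in(-.012,.012):
  for f in(-.005,.005):
    print(e,f,proj(s,[np.r_[C+(.056+e)*ex+f*ey,z] for z in(.088,.05)]).ravel())
cv2.imwrite("pics/stub5.png",cv2.resize(s["img"][140:190,230:280,::-1],None,fx=12,fy=12,interpolation=cv2.INTER_CUBIC))
```

```text
[[ 90.018  -4.842  39.644]
 [ 82.223  -3.596  40.901]
 [ 90.015   1.508  41.154]
 [ 74.501  -2.397  42.1  ]
 [ 83.6     0.062  38.921]
 [ 90.886   6.132  40.448]
 [ 65.977  -6.541  38.495]
 [ 74.522  -2.978  36.746]
 [ 80.835   5.07   40.862]
 [ 89.501   8.403  38.808]
 [ 66.492 -30.468   9.357]
 [ 62.409   0.361  42.867]
 [ 72.436   0.741  36.988]
 [ 79.433   7.386  39.292]
 [ 89.308   8.385  34.13 ]
 [ 48.955  -7.654  38.452]
 [ 56.02   -1.05   40.686]
 [ 63.419   4.733  41.882]
 [ 71.787   8.484  40.417]
 [ 80.859  10.913  37.175]
 [ 43.23   -3.087  41.903]
 [ 51.304   1.204  41.167]
 [ 59.363   5.548  40.492]
 [ 68.604   7.491  36.634]
 [ 77.032  11.215  35.096]
 [ 45.187  -0.793  38.221]
 [ 51.545   7.25   42.4  ]
 [ 59.911  10.875  40.795]
 [ 69.965  11.141  34.688]
 [ 47.565   7.95   40.873]
 [ 56.921   9.459  36.456]
 [ 40.662   7.777  40.322]
 [ 50.382   8.395  34.729]
 [ 40.461   7.449  35.305]
 [ 49.475   9.67   31.801]]
0 [[247.    179.899]]
0.05 [[246.825 178.918]]
0.1 [[246.582 177.965]]
stub 73 ex 0.041184067761442164 0.06564323728986204 ey -0.00743292603566614 0.0073792046412380465 z 0.08965957774304578
top [ 0.574 -0.063  0.087] [0.064 0.061 0.063 0.06  0.057 0.054 0.05  0.049 0.044 0.065 0.061 0.058
 0.056 0.053 0.05  0.047 0.043 0.059 0.055 0.052 0.049 0.046 0.042] [-0.006 -0.005 -0.001 -0.002 -0.001 -0.002 -0.002 -0.007 -0.004  0.003
  0.004  0.005  0.003  0.001  0.001 -0.     0.001  0.004  0.004  0.004
  0.004  0.004  0.004]
px [246 156] [254 166]
-0.012 -0.005 [253.233 156.855 253.505 165.24 ]
-0.012 0.005 [252.434 159.118 252.728 167.494]
0.012 -0.005 [245.754 155.614 246.206 164.   ]
0.012 0.005 [244.917 157.863 245.392 166.239]
```

View pics/stub5.png

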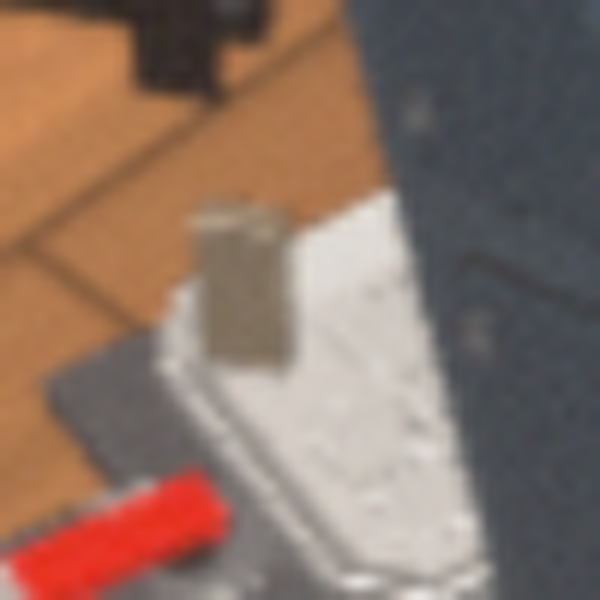

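The clamp arm lies flat, with its top at z ≈ 40 mm along its length, so it is shut. The stub (zoom (245,285), side px 246–254) sits about 3 mm nearer the centre than assumed. Now I descend onto it.

Emit:
jog_arm --pt "1 0 -2 0 0 0 0.2" --pt "3 15 -4 0 0 0 0.2" --pt "3 30 -4 0 0 0 0.2" --pt "3 45 -4 0 0 0 0.2" --pt "3 60 -4 0 0 0 0.2" --pt "3 73 -4 0 0 0 0.2" --pt "3 84 -4 0 0 0 0.2" --pt "3 94 -4 0 0 0 0.2" --pt "3 103 -4 0 0 0 0.2" --pt "3 110 -4 0 0 0 0.2" --pt "3 110 -4 0 0 0 0.2"

```text
time: 14.5
position: [0.5738, -0.0641, 0.0286]
tool_rot: [0.616, -0.347, 0.346, -0.616]
ft_force: [0.7, 0.2, 0.0]
grip_width: 0.0344
```

Run:
```python
from h import *
from rig import *
np.set_printoptions(suppress=True,precision=3)
for n in("side",):
    c=camera(n);np.savez(f"{n}6.npz",**c)
o=get_obs();st(o)
cv2.imwrite("pics/c6.png",cv2.resize(load("side6")["img"][120:200,210:300,::-1],None,fx=7,fy=7,interpolation=cv2.INTER_CUBIC))
```

```text
t 14.55 p [ 0.574 -0.064  0.029] q [-0.3   0.7   1.68  0.    0.77  0.72] F [ 0.   0.7 -0.2] w 0.0349
```

View pics/c6.png

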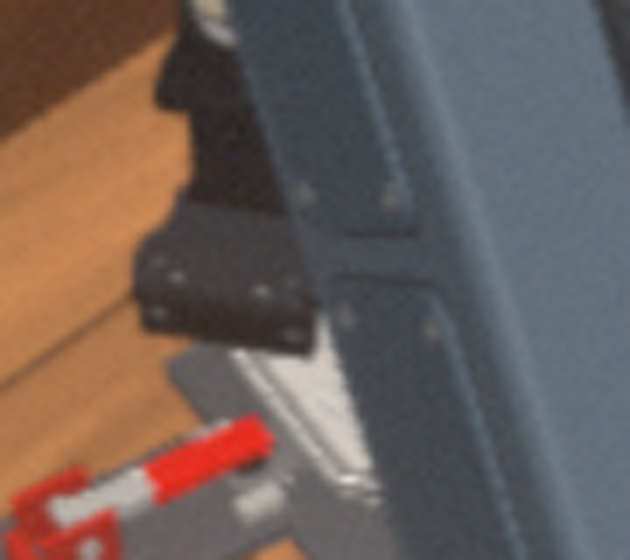

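Emit:
jog_arm --pt "0 0 0 0 0 0 0.6" --pt "0 0 0 0 0 0 1" --pt "0 0 0 0 0 0 1" --pt "0 0 0 0 0 0 1" --pt "0 0 0 0 0 0 1" --grip_force 50

```text
time: 15.18
position: [0.5746, -0.0644, 0.0293]
tool_rot: [-0.616, 0.346, -0.347, 0.616]
ft_force: [1.4, -0.9, -0.2]
grip_width: 0.0095
```

Emit:
jog_arm --pt "0 -1.3 0 0.01 0 0 1" --pt "0 -2.5 0 0.02 0 0 1" --pt "0 -3.8 0 0.03 0 0 1" --pt "0 -5 0 0.04 0 0 1" --pt "0 -7.5 0 0.06 0 0 1" --pt "0 -10 -0.2 0.08 0 0 1" --pt "0 -12.6 -0.3 0.1 0 0 1" --pt "0 -15.1 -0.5 0.12 0 0 1" --pt "0 -17.6 -0.8 0.14 0 0 1" --pt "0 -20.1 -1.1 0.16 0 0 1" --pt "0 -22.6 -1.5 0.18 0 0 1" --pt "0 -22.6 -1.5 0.18 0 0 1" --pt "0 -22.6 -1.5 0.18 0 0 1"

```text
time: 16.8
position: [0.5727, -0.065, 0.0518]
tool_rot: [-0.559, 0.314, -0.376, 0.669]
ft_force: [0.9, 1.0, -1.9]
grip_width: 0.0099
```

Run:
```python
from h import *
from rig import *
np.set_printoptions(suppress=True,precision=3)
for n in("side","top"):
    c=camera(n);np.savez(f"{n}7.npz",**c)
o=get_obs();st(o);print(Ro.from_quat(o["tool_rot"]).as_matrix(),o["moment"])
s=load("side7")["img"][110:230,180:320,::-1];t=load("top7")["img"][110:230,200:340,::-1]
cv2.imwrite("pics/c7.png",cv2.resize(np.hstack([s,t]),None,fx=2.8,fy=2.8,interpolation=cv2.INTER_CUBIC))
c=load("top7");X=cloud(c);H,S,V=cv2.split(cv2.cvtColor(c["img"],cv2.COLOR_RGB2HSV))
m=(S<60)&(V>150)&(X[...,2]>.03)&(np.hypot(X[...,0]-C[0],X[...,1]-C[1])<.1);q=X[m];r=q[:,:2]-C
a,b=r@ex,r@ey
for lo in np.arange(-.08,.08,.02):
    k=(a>lo)&(a<lo+.02)
    if k.sum()>3:print(round(lo,2),k.sum(),q[k,2].min(),q[k,2].mean(),q[k,2].max())
```

```text
t 16.9 p [ 0.573 -0.065  0.052] q [-0.39  0.63  1.79  0.25  0.63  0.44] F [ 0.2  0.7 -2.6] w 0.0097
[[ 0.52   0.153  0.84 ]
 [-0.854  0.093  0.512]
 [ 0.    -0.984  0.179]] [ 0.031 -0.046 -0.019]
```

View pics/c7.png

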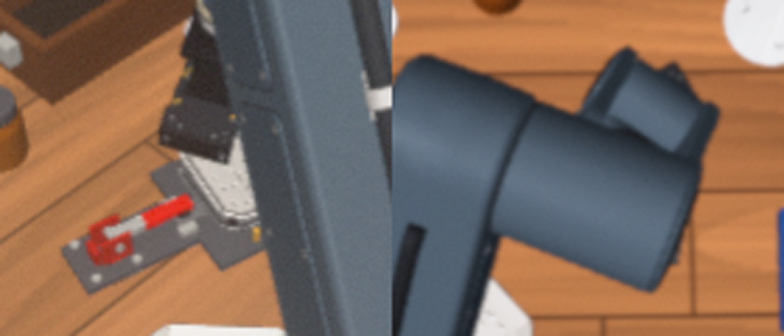

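Run:
```python
from h import *
np.set_printoptions(suppress=True,precision=3)
for n in("5","7"):
    c=load("side"+n);X=cloud(c);H,S,V=cv2.split(cv2.cvtColor(c["img"],cv2.COLOR_RGB2HSV))
    m=(S<60)&(V>140)&(X[...,2]>.014)&(np.hypot(X[...,0]-C[0],X[...,1]-C[1])<.1);q=X[m];r=q[:,:2]-C
    a=r@ex
    for lo in np.arange(-.08,.08,.02):
        k=(a>lo)&(a<lo+.02)
        if k.sum()>3:print(n,round(lo,2),k.sum(),np.percentile(q[k,2],[2,50,95]))
cv2.imwrite("pics/c7z.png",cv2.resize(load("side7")["img"][140:210,225:285,::-1],None,fx=8,fy=8,interpolation=cv2.INTER_CUBIC))
```

```text
5 -0.04 7 [0.026 0.04  0.043]
5 -0.02 79 [0.027 0.034 0.043]
5 0.0 145 [0.029 0.033 0.04 ]
5 0.02 178 [0.025 0.033 0.043]
5 0.04 136 [0.018 0.037 0.371]
5 0.06 64 [0.024 0.043 0.372]
7 -0.04 14 [0.024 0.047 0.053]
7 -0.02 100 [0.022 0.046 0.059]
7 0.0 151 [0.031 0.048 0.057]
7 0.02 95 [0.02  0.052 0.283]
7 0.04 70 [0.016 0.053 0.068]
7 0.06 15 [0.022 0.061 0.069]
```

View pics/c7z.png

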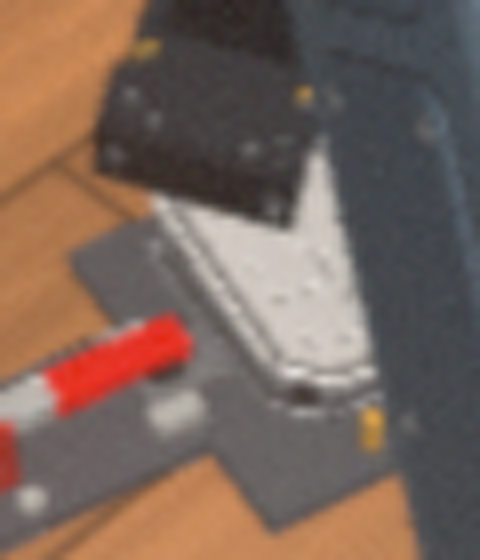

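Run:
```python
from h import *
np.set_printoptions(suppress=True,precision=4)
for n in("0","5","7"):
    c=load("side"+n);X=cloud(c);H,S,V=cv2.split(cv2.cvtColor(c["img"],cv2.COLOR_RGB2HSV))
    for R in(.045,.05):
        m=(S<60)&(V>140)&(X[...,2]>.02)&(X[...,2]<.08)&(np.hypot(X[...,0]-C[0],X[...,1]-C[1])<R);q=X[m];r=q[:,:2]-C
        a,b=r@ex,r@ey;k=np.ones(len(a),bool);M=np.c_[a,b,np.ones(len(a))]
        for _ in range(12):
            w=np.linalg.lstsq(M[k],q[k,2],rcond=None)[0];e=q[:,2]-M@w;k=abs(e)<.0045
        print(n,R,len(a),k.sum(),w,"a",a[k].min(),a[k].max(),"b",b[k].min(),b[k].max(),"z far",w[2]-.07*w[0],"near",w[2]+.07*w[0])
```

```text
0 0.045 477 461 [-0.0166  0.007   0.0331] a -0.04368142700618132 0.04300665073779084 b -0.044142680226013725 0.04483348093700741 z far 0.034243105501089124 near 0.03191306665282022
0 0.05 584 563 [-0.015   0.0024  0.033 ] a -0.04905853103927571 0.04916313952428437 b -0.04996563737983841 0.049588150832508705 z far 0.03400231919542556 near 0.0319052466550784
5 0.045 242 222 [-0.0352 -0.0015  0.0335] a -0.016369187906424415 0.04416577180348045 b -0.03922733829597557 0.044749767664539315 z far 0.03600849217177438 near 0.03108501034703417
5 0.05 288 267 [-0.037  -0.003   0.0335] a -0.017311405671626593 0.047856104943570656 b -0.04193735738419832 0.048579946202865563 z far 0.03612993490377699 near 0.030945402228630563
7 0.045 194 190 [ 0.1316 -0.0023  0.047 ] a -0.019041257542897146 0.04335807193060804 b -0.03922435816395943 0.04337031651670374 z far 0.03783330431912468 near 0.0562608683153092
7 0.05 242 230 [ 0.1428 -0.0018  0.0469] a -0.020661285837576475 0.049716698243943036 b -0.04283370016881353 0.04959318761629307 z far 0.03692123094535956 near 0.056906690170740966
```

The plane fit shows the dish tilted by about 0.17 rad. The far corner is up about 2 mm and the stub corner about 25 mm, so the peel is achieved, and the clamp is still flat in the picture. Now I lift straight up, slowly at first.

Emit:
jog_arm --pt "0 -2 0.4 0 0 0 1" --pt "0 -4 0.7 0 0 0 1" --pt "0 -6 1.1 0 0 0 1" --pt "0 -8 1.5 0 0 0 1" --pt "0 -10 1.8 0 0 0 1" --pt "0 -13 2.4 0 0 0 1" --pt "0 -16 2.9 0 0 0 1" --pt "0 -20 3.6 0 0 0 1" --pt "0 -25 4.5 0 0 0 1" --pt "0 -32 5.8 0 0 0 1" --pt "0 -40 7.3 0 0 0 1" --pt "0 -50 9.1 0 0 0 1" --pt "0 -60 10.9 0 0 0 1" --pt "0 -70 12.7 0 0 0 1" --pt "0 -80 14.5 0 0 0 1" --pt "0 -80 14.5 0 0 0 1" --grip_force 60

```text
time: 18.9
position: [0.5735, -0.0653, 0.1341]
tool_rot: [-0.558, 0.313, -0.377, 0.669]
ft_force: [-0.8, -0.3, -3.2]
grip_width: 0.0096
```

Run:
```python
from h import *
from rig import *
np.set_printoptions(suppress=True,precision=4)
for n in("side","top"):
    c=camera(n);np.savez(f"{n}8.npz",**c)
o=get_obs();st(o);print(o["moment"])
s=load("side8")["img"][90:230,180:320,::-1];t=load("top8")["img"][90:230,200:340,::-1]
cv2.imwrite("pics/c8.png",cv2.resize(np.hstack([s,t]),None,fx=2.8,fy=2.8,interpolation=cv2.INTER_CUBIC))
c=load("side8");X=cloud(c);H,S,V=cv2.split(cv2.cvtColor(c["img"],cv2.COLOR_RGB2HSV))
m=(S<60)&(V>140)&(X[...,2]>.08)&(X[...,2]<.17)&(np.hypot(X[...,0]-C[0],X[...,1]-C[1])<.05);q=X[m];r=q[:,:2]-C
a,b=r@ex,r@ey;k=np.ones(len(a),bool);M=np.c_[a,b,np.ones(len(a))]
for _ in range(12):
    w=np.linalg.lstsq(M[k],q[k,2],rcond=None)[0];e=q[:,2]-M@w;k=abs(e)<.0045
print(len(a),k.sum(),w)
```

```text
t 19.0 p [ 0.5726 -0.0649  0.133 ] q [-0.39  0.49  1.74  0.2   0.82  0.5 ] F [-0.2  0.  -2.8] w 0.0094
[-0.0457  0.0506 -0.0017]
348 346 [ 0.1531 -0.0054  0.1285]
```

View pics/c8.png

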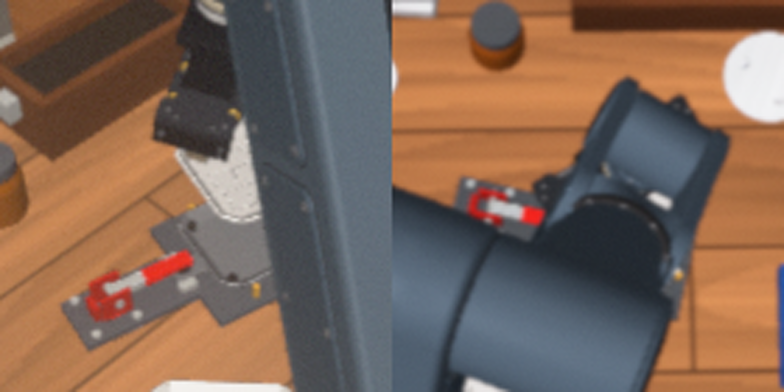

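The top casting is up with the lower one still in the fixture and the red clamp still flat. The measured weight is about 2.9 N and the tilt is unchanged at about 0.18 rad. Next I level it and carry it to the station.

Run:
```python
from h import *
from rig import *
np.set_printoptions(suppress=True,precision=3)
o=get_obs();W=np.array([.417,-.349]);print(rel(o,np.r_[W+.056*ex,.177],down(-ey)))
```

```text
[ 161.774  -83.524 -213.183   -0.18     0.001   -0.   ]
```

Emit:
jog_arm --pt "0 -10 0 0 0 0 1" --pt "5 -25 -6 -0.01 0 0 1" --pt "14 -32 -18 -0.02 0 0 1" --pt "25 -38 -33 -0.03 0 0 1" --pt "37 -43 -49 -0.045 0 0 1" --pt "50 -48 -66 -0.06 0 0 1" --pt "63 -53 -83 -0.075 0 0 1" --pt "76 -58 -100 -0.09 0 0 1" --pt "89 -62 -117 -0.105 0 0 1" --pt "102 -66 -134 -0.12 0 0 1" --pt "115 -70 -151 -0.135 0 0 1" --pt "128 -74 -168 -0.15 0 0 1" --pt "140 -77 -184 -0.16 0 0 1" --pt "150 -80 -198 -0.17 0 0 1" --pt "157 -82 -207 -0.175 0 0 1" --pt "161 -83 -212 -0.18 0 0 1" --pt "162 -83.5 -213 -0.18 0 0 1" --pt "162 -83.5 -213 -0.18 0 0 1"

```text
time: 21.25
position: [0.4653, -0.3196, 0.177]
tool_rot: [-0.616, 0.346, -0.346, 0.617]
ft_force: [-0.7, 0.2, -3.0]
grip_width: 0.0096
```

Run:
```python
from h import *
from rig import *
np.set_printoptions(suppress=True,precision=4)
for n in("side","top"):
    c=camera(n);np.savez(f"{n}9.npz",**c)
o=get_obs();st(o);print(o["moment"])
s=load("side9")["img"];t=load("top9")["img"]
cv2.imwrite("pics/s9.png",cv2.resize(s[:,:,::-1],(800,600)));cv2.imwrite("pics/t9.png",cv2.resize(t[90:280,190:440,::-1],None,fx=3,fy=3,interpolation=cv2.INTER_CUBIC))
W=np.array([.417,-.349])
for n in("side","top"):
    c=load(n+"9");X=cloud(c);H,S,V=cv2.split(cv2.cvtColor(c["img"],cv2.COLOR_RGB2HSV))
    m=(S<60)&(V>140)&(X[...,2]>.13)&(X[...,2]<.25)&(np.hypot(X[...,0]-W[0],X[...,1]-W[1])<.12);q=X[m]
    if len(q)>20:
        r=q[:,:2]-W;a,b=r@ex,r@ey;k=np.hypot(a,b)<.05;M=np.c_[a,b,np.ones(len(a))]
        for _ in range(12):
            w=np.linalg.lstsq(M[k],q[k,2],rcond=None)[0];k=abs(q[:,2]-M@w)<.0045
        print(n,len(q),k.sum(),w,cv2.minAreaRect(q[:,:2].astype(np.float32)),"a",a.min(),a.max(),"b",b.min(),b.max())
    # clamp/lower
    X5=X;g=(np.hypot(X[...,0]-C[0],X[...,1]-C[1])<.06)&(X[...,2]<.06);q=X[g];print(n,"lower",len(q),np.median(q[:,2]) if len(q) else 0)
    red=((H<6)|(H>174))&(S>150)&(np.hypot(X[...,0]-PV[0],X[...,1]-PV[1])<.12);q=X[red];d=-(q[:,:2]-PV)@U;k=d>.03
    if k.sum()>4:print("clamp",k.sum(),np.polyfit(d[k],q[k,2],1),d.max())
```

```text
t 21.35 p [ 0.4653 -0.3195  0.177 ] q [-0.8   0.47  1.6   0.    1.07  0.22] F [-0.3  1.2 -3. ] w 0.0097
[ 0.0951 -0.1042  0.0088]
side 229 152 [-0.0407 -0.0434  0.1788] ((0.3694021701812744, -0.3721805512905121), (0.04469301179051399, 0.10820243507623672), 30.542007446289062) a -0.07497568008544177 -0.029658713533979975 b -0.04944762187313064 0.05875904472881437
side lower 856 0.022004232357782705
clamp 108 [0.0106 0.0365] 0.09933051443075398
top 370 211 [-0.026  -0.0065  0.1802] ((0.40345630049705505, -0.38691750168800354), (0.05364727973937988, 0.12707264721393585), 63.9337272644043) a -0.07488670111843991 0.02305932628854029 b -0.07513645568979241 0.04188062458918874
top lower 0 0
clamp 46 [0.0735 0.0347] 0.06999858570684123
```

View pics/s9.png

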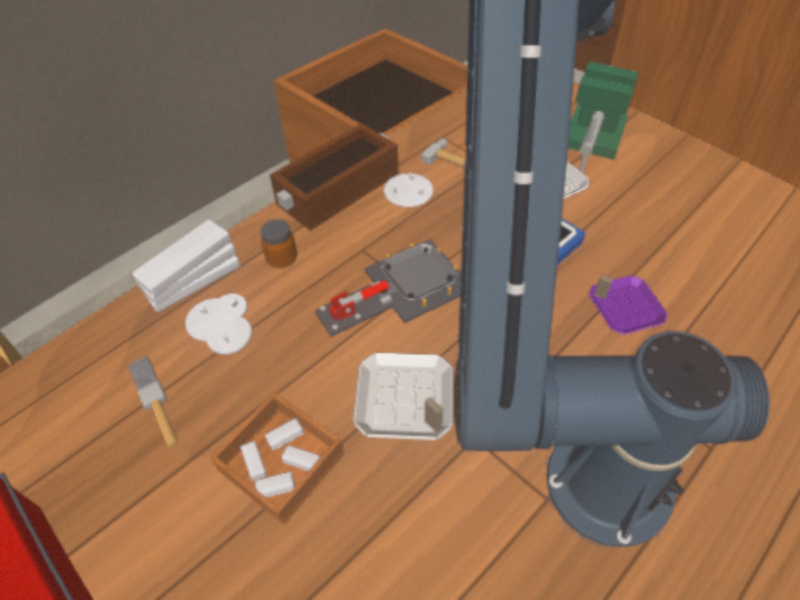

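View pics/t9.png

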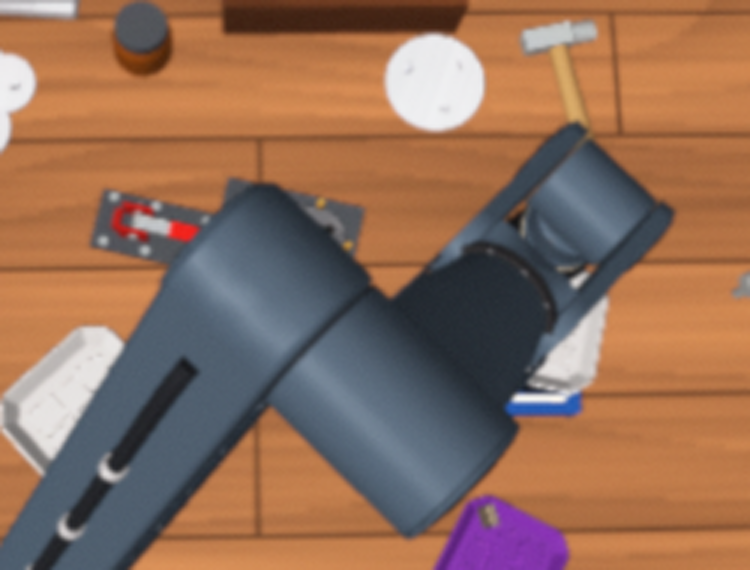

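The casting hangs level over the station, visible at side (575,180) and top (570,350). Its far edge is at -75 mm from the window centre, where about -73 is expected, and its floor is at z ≈ 0.18. The clamp lies flat (slope 0.01) and the lower casting is still in the fixture at (420,272). Handing in.

Emit:
jog_arm --pt "0 0 0 0 0 0 1" --pt "0 0 0 0 0 0 1" --pt "0 0 0 0 0 0 1" --pt "0 0 0 0 0 0 1"

```text
time: 21.85
position: [0.4653, -0.3201, 0.177]
tool_rot: [-0.616, 0.346, -0.346, 0.616]
ft_force: [-0.6, -0.9, -2.3]
grip_width: 0.0097
```

Run:
```python
from h import *
from rig import *
st(get_obs());print(hand_in())
```

```text
t 21.85 p [ 0.4653 -0.3201  0.177 ] q [-0.8   0.47  1.6   0.    1.07  0.22] F [-0.6 -0.9 -2.3] w 0.0097
the job is handed in; nothing more can be done
None
```

The job is handed in at about 21.9 s. The clamp is shut, the top casting is peeled off stub corner first, and it is held still over the inspection camera's window.

**Clamp:** My first push passed over the clamp arm without touching it. The pictures showed that the real fingertips end about 26–29 mm short of the reported TCP, so I corrected the heights and the second push shut it. It was pressed to a hard stop at about 16 N. In the last side view the arm's slope is 0.01 rad, so it is shut. The top view gave 0.07 rad, above the 0.045 limit, but from fewer and partly hidden pixels, so I relied on the side view.

**Peel:** A plane fit after the peel showed the stub corner about 25 mm up, the opposite corner about 2 mm up and the tilt about 0.17 rad.

**Final hold:**

| Check | Reading |
|---|---|
| Casting weight on the wrist | about 3 N |
| Grip opening | 9.7 mm, on the 10 mm stub |
| Underside height | about 0.17 m, some 13 cm above the window |
| Level | within about 0.06 rad |
| Centring over the window | within a few mm, judged from the far edge only because the arm hides the rest |

In the last pictures the lower casting is still in the fixture, and the bystander objects I could see look unmoved.

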